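# Fetch a sample bottle from under a low shelf with a reacher

## Robot

A 6-joint arm with a two-finger parallel gripper is mounted at the origin on the work surface; the furniture and walls round the work are solid. World frame = base frame: x ahead of the robot, y to its left, z up, the work surface at z = 0. Lengths are in m, angles in degrees, forces in N, time in s.
With the tool pointing down it reaches from about 0.375 to 0.9 m from the base axis. Payload 3.1 kg.
Tool frame: the origin (TCP) lies at the very end of the fingers, on their centre line; the grasp point (between the pads) lies 19 mm behind it; z points along the fingers, y is the line along which they close (so a half turn about z gives the same grasp; the last joint's range is limited). The gripper opens to 87 mm and grips with 3 to 60 N. Pads are 19 mm wide; open, the fingers measure 117 mm over their backs; the gripper's body (75 mm by 190 mm) begins 51 mm behind the grasp point.
Start: joints at [-86.774, 30.224, 82.088, -0, 67.689, -10.227], TCP at [0.145, -0.608, 0.223] pointing down, gripper open.
Joint ranges: [-176.69, 176.69], [-43.24, 126.21], [12.49, 139.97], [-82, 262], [0, 151.66], [-163.58, 163.58]. Speed limits (degrees/s): [159.86, 159.86, 180, 180, 180, 180].

## Interface

Orientations are given as a 3x3 rotation matrix whose columns are the frame's x, y, z axes.
In Python, from rig import readout, cams, bot gives the robot as it stands.
- The arm moves only by the shell command python3 -m inch 'ROWS'. ROWS is JSON, a list of rows, each a list of 5 numbers: the shift along the world's x, y, z in cm, then the turn about the world's z in degrees, then the finger opening in cm, from 0 to 8.7. In form: [[dx, dy, dz, twist, fingers], ...]. A call has 1 to 10 rows; each row is the pose to reach, as a shift and turn from the pose commanded when the call began; what a row does not reach only later rows make up. A row lasts 1/12 s, in which the tool goes at most 41.7 mm and 7.16 degrees, less where a joint would pass 70% of its speed; a pose out of reach is approached as far as the arm can. A call with a gripper value outside its range is refused whole. The fingers move at their own pace and stop on an object; the grip force is fixed at half the most. Time passes only in rows, so rows that repeat a pose let the fingers close. It gives the time, the measured TCP pose, the force, the opening and the grip force at its end, in the units of the state.
- readout.read_state(): the state, without advancing time (a new reading comes with each control period).
- cams.capture(name): name is "scene" or "side" or "wrist"; returns a dict with "image" (384x512x3 uint8, blue, green, red), "intrinsics" (3x3 intrinsics, pixels), "k1" (the pictures are not rectified: a ray, as slopes to the right and down, at radius r is drawn at 1 + k1 r^2 times it, then the intrinsics apply), "xyz" and "rotation" of the camera in the world; the wrist camera has in their place "tool_from_camera" (4x4, takes a point from camera to tool coordinates, whose origin is the TCP and whose axes are the flange's). Camera axes: x right, y down, z forward; pixel columns grow to the right and rows downward; lengths in m; the calibration is good to about 2 mm. A picture is of the moment at which its call begins: read the wrist's pose just before it. There is no depth.
- bot.hand_in(): hands the job in; it is judged then, once.
The state is a dict: "time_s": time; "joint_positions": joint angles; "qvel": joint speeds; "tau": joint torques, N m; "position": TCP position; "tcp_rot": TCP orientation; "force": force on the tool from outside, world axes, zero at the start; "moment": the same for the moment, N m; "opening": opening from 0.0 (shut) to 1.0 (fully open); "grasp_force": force on a finger pad.
Only numpy, scipy, OpenCV 4.12 (cv2) and the standard library are available. Lean on these libraries where they do the work, as an engineer would, in place of code of your own. Each camera call takes 0.05 s, during which the arm holds its last target. There are 200 camera calls.

## Task

A plastic sample bottle lies under the low wire shelf, held down by a sprung keeper plate, where no hand fits. Take the reacher by its two squeeze plates, slide its open jaws under the shelf over the near end of the bottle, squeeze until the jaws hold it firmly but without crushing its thin wall, and draw it in the jaws completely out from under the shelf. Then let go, so that the bottle lies free on the table between open jaws and the reacher lies on the table too; touch the bottle with nothing but the reacher and leave the timer and the things on the shelf where they are.

Things in the scene. Friction and masses are not known exactly. Their poses are not given: they have to be found in the camera images.
- reacher: Reacher (grabber), 320 mm long, 0.3 kg, lying on the table on two slippery white glide feet, on which it is slid about. Origin at table height under the middle of its squeeze plates; +x along the tool to its jaws, z up. Black handle 120 x 20 mm, aluminium tube, black head at x = 132 to 168 mm (44 mm wide), then the two jaws to x = 257 mm. Nothing of it is above 48 mm.
- reacher_grip (a point): Where to grip: between the two grey upright squeeze plates beside the handle, 27 mm above the reacher's origin. Plates 70 mm long (x), 7 to 47 mm high, outer faces 64 mm apart at rest; take both from above, fingers pressing along the reacher's y. A 6 mm lip points outwards at both ends of each plate, 54 mm clear between. Pressed together they are the trigger that shuts the jaws.
- reacher_jaw (a point): Point midway between the two jaw pads, 235 mm ahead of the reacher's origin and 26 mm above its underside. Each jaw presses with about (squeeze on the plates - 9.3 N) / 1.7.
- trigger_left (a joint): Inward travel of each squeeze plate (the two are linked): 0 m jaws open (80 mm between the pads), about 0.009 m pads on the 50 mm bottle, 0.013 m shut (36 mm between pads, plates 38 mm apart). Return springs: 8 N of squeeze to begin to move, 9.3 N at 0.009 m; below 8 N the tool is held with open jaws. Let go, it springs open.
- jaw_left: Left jaw (reacher's +y side): steel arm with a rubber pad 42 x 24 mm, 14 to 38 mm above the table. Origin on its pivot, 155 mm ahead of the reacher's origin.
- jaw_right: Right jaw (reacher's -y side), mirror image of the left.
- bottle: White plastic sample bottle lying on its side, 154 mm long, body 50 mm across, about 0.2 kg; more than 18 N from either jaw (its drag included) crushes it. Origin under its middle at table height; +x points to its flat base, which faces the shelf's open front; its cap is at the far end. Under the keeper it slips from jaws that press with less than about 5 to 6 N each; past it much less will do.
- bottle_base (a point): Centre of the bottle's base (the near end), 77 mm from its origin, 25 mm high.
- shelf: Low wire shelf, fixed: 240 mm deep (x), 220 mm wide (y), top 86 mm high, 76 mm clear below, leg wires at its four corners. Origin at table height under its middle; -x points out of its open front, whose edge is at x = -120 mm. Below it a grey sprung keeper plate, 60 x 130 mm at x = -10 to 50 mm, presses on the bottle with about 5 N; empty it hangs 44 mm above the table.
- dropper: Small dropper bottle, 27 mm across, 75 mm high, standing on the shelf; leave alone. Origin under its centre.
- sample_jar: Clear jar with black cap, 25 mm across, 61 mm high, standing on the shelf; leave alone. Origin under its centre.
- timer: Dial timer, 72 mm across, 47 mm high, standing on the table; leave alone. Origin under its centre.
Not all that is in view belongs to the job. Leave any yellow look-alike of the bottle alone.

How it is judged:
By the outcome, as a careful person would: the job done as asked, in the order asked, and still so for the second after the job is handed in, with the robot touching nothing.
It also fails if it takes over 56 s, if anything falls off the work surface, if the arm or the gripper's body presses on something with over 40 N, if the wrist force passes 120 N, or if a joint passes its speed limit or range.

## Working session

There is one attempt and no reset: what is moved stays moved. The work goes in short steps, Python scripts to look and compute and a shell command to move; the robot and the scene stay as the last step left them, time stands still between calls to the robot, and variables do not carry over. Pictures are saved under pics/ and viewed, at most 10 in all, crops included, and the job is handed in when it is done.

```bash
mkdir -p pics; cat > h.py <<'E'
import numpy as np, cv2
from rig import readout, cams, bot
def cam(n):
    s=readout.read_state(); c=cams.capture(n); 
    if n=='wrist':
        T=np.eye(4);T[:3,:3]=s['tcp_rot'];T[:3,3]=s['position'];M=T@np.array(c['tool_from_camera'])
        c['xyz']=M[:3,3];c['rotation']=M[:3,:3]
    return c
def ray(c,u,v):
    K=np.array(c['intrinsics']);k=c['k1']
    p=cv2.undistortPoints(np.array([[[u,v]]],float),K,np.array([k,0,0,0.]))[0,0]
    return np.array(c['xyz']),np.array(c['rotation'])@np.array([p[0],p[1],1])
def plane(c,u,v,z):
    o,d=ray(c,u,v);return o+d*(z-o[2])/d[2]
E
python3 - <<'E'
from h import *
import pickle
for n in['scene','side','wrist']:
    c=cam(n);pickle.dump(c,open(n+'0.pkl','wb'));cv2.imwrite(f'pics/{n}0.png',c['image']);print(n,c['xyz'],np.round(c['rotation'],3).tolist(),np.array(c['intrinsics']).tolist(),c['k1'])
s=readout.read_state();print(s)
E
```

```text
scene [-0.36317614  0.47232416  0.75552261] [[-0.473, -0.513, 0.717], [-0.881, 0.292, -0.372], [-0.019, -0.807, -0.59]] [[393.19248921476486, 0.0, 257.09645351623175], [0.0, 393.19248921476486, 187.02101127832472], [0.0, 0.0, 1.0]] -0.05035904075359928
side [-0.16477264  1.00067874  0.74976597] [[-0.841, -0.272, 0.468], [-0.541, 0.431, -0.722], [-0.005, -0.861, -0.509]] [[450.7988564393955, 0.0, 259.7970845846663], [0.0, 450.7988564393955, 188.98794893318671], [0.0, 0.0, 1.0]] -0.0554878236606412
wrist [ 0.21770964 -0.58973396  0.38366974] [[0.232, -0.935, -0.27], [-0.973, -0.223, -0.063], [-0.001, 0.277, -0.961]] [[338.75554918169206, 0.0, 255.30505689193197], [0.0, 338.75554918169206, 189.12567517751802], [0.0, 0.0, 1.0]] -0.004284241201370803
{'time_s': 0.15, 'joint_positions': array([-8.67739572e+01,  3.02671564e+01,  8.21395260e+01,  4.62318109e-04,
        6.76881231e+01, -1.02257825e+01]), 'qvel': array([-0.05329808, -0.21760425, -0.23098986,  0.05081215, -0.04701003,
        0.03024724]), 'tau': array([ 4.14968108e-04, -4.40430701e+01, -1.76842600e+01,  6.32577762e-02,
        5.52996201e-02, -1.11380480e-04]), 'position': array([ 0.14540759, -0.60728008,  0.22179184]), 'tcp_rot': array([[ 9.72566586e-01,  2.32624651e-01, -8.56639338e-05],
       [ 2.32624472e-01, -9.72565229e-01,  1.65246564e-03],
       [ 3.01090480e-04, -1.62706039e-03, -9.99998631e-01]]), 'force': array([0.15036075, 0.119138  , 0.49300081]), 'moment': array([-0.0115136 , -0.00196598, -0.01159879]), 'grasp_force': 0.0, 'opening': 1.0007202869823673}
```

View pics/scene0.png

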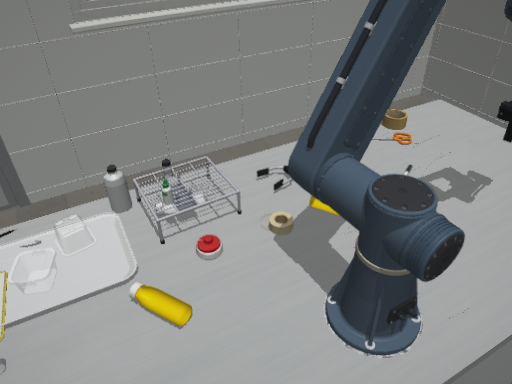

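View pics/side0.png

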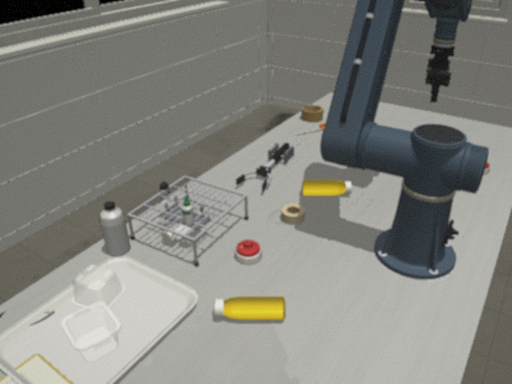

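The scene view shows the shelf at about (187,198) with dropper and jar on it. The timer (red dial) is at (209,245), the reacher's jaws are at (270,178), partly hidden by the arm, and a yellow look-alike is at (160,303). In the side view the reacher is at (265,170), the shelf at (188,220), the timer at (248,251), and the yellow look-alikes at (325,188) and (250,308). Next is a close crop of both.

```bash
python3 - <<'E'
from h import *
a=cv2.imread('pics/side0.png')[130:280,110:310];b=cv2.imread('pics/scene0.png')[140:260,120:320]
A=cv2.resize(a,(640,480),interpolation=cv2.INTER_CUBIC) # 3.2x
A=cv2.resize(a,None,fx=4,fy=4,interpolation=cv2.INTER_CUBIC)
B=cv2.resize(b,None,fx=4,fy=4,interpolation=cv2.INTER_CUBIC)
cv2.imwrite('pics/cs.png',A);cv2.imwrite('pics/cb.png',B)
E
```

```text
(no output)
```

View pics/cs.png

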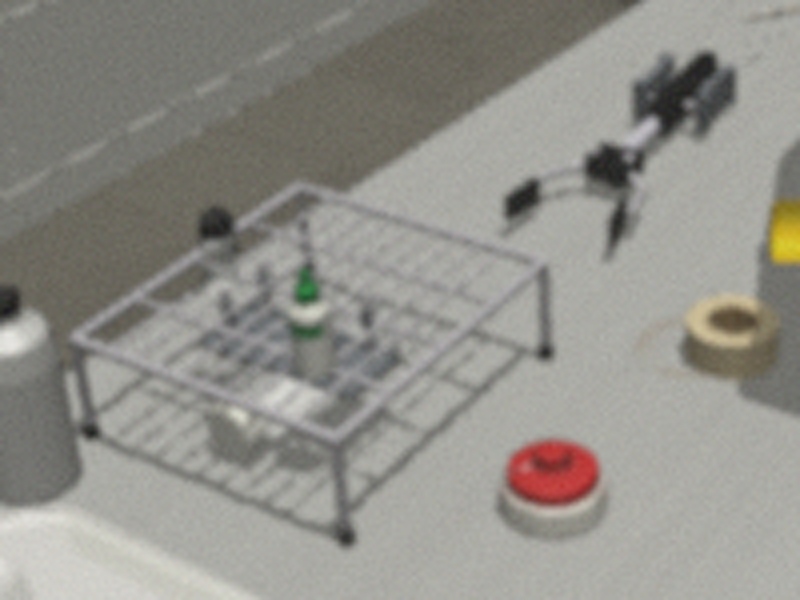

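View pics/cb.png

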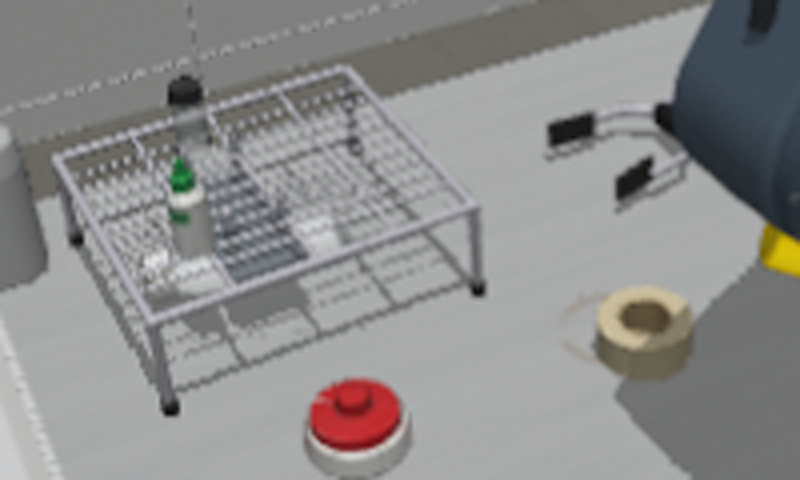

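The crops show the white bottle under the grey keeper plate: base at about (320,235) and cap at (155,265) in the scene crop, so it faces the reacher's side. The shelf feet in the scene crop are at (170,405), (478,288), (355,145) and (78,238). In the side crop the jaw pads are at (520,200) and (618,220), the head at (605,165), and the squeeze plates at (655,90) and (715,100).

Things that could be mistaken for the bottle (side px): white one under the shelf (180,233), yellow ones at (325,188) and (250,308), grey bottle at (115,230). I choose the white one under the shelf.

```bash
python3 - <<'E'
from h import *
import pickle
S=pickle.load(open('scene0.pkl','rb'));D=pickle.load(open('side0.pkl','rb'))
sc=lambda u,v,z:print('scene',(u,v),np.round(plane(S,120+u/4,140+v/4,z),3))
sd=lambda u,v,z:print('side',(u,v),np.round(plane(D,110+u/4,130+v/4,z),3))
print('feet')
for p in[(170,405),(478,288),(355,145),(78,238)]:sc(*p,.004)
for p in[(345,537),(545,352),(90,432)]:sd(*p,.004)
print('top corners')
for p in[(155,318),(478,205),(345,68),(60,157)]:sc(*p,.083)
for p in[(342,440),(547,265),(300,187),(78,338)]:sd(*p,.083)
print('base, cap');sc(322,235,.04);sc(155,265,.025);sd(235,430,.025);sd(325,400,.045)
print('timer');sc(356,425,.03);sd(553,490,.03)
print('pads');sc(572,130,.026);sc(635,180,.026);sd(520,200,.026);sd(618,220,.026)
print('head');sd(607,165,.026);print('plates');sd(655,90,.027);sd(715,100,.027);print('handle end');sd(705,62,.03)
E
```

```text
feet
scene (170, 405) [0.456 0.345 0.004]
scene (478, 288) [0.464 0.104 0.004]
scene (355, 145) [0.685 0.112 0.004]
scene (78, 238) [0.674 0.352 0.004]
side (345, 537) [0.454 0.346 0.004]
side (545, 352) [0.464 0.105 0.004]
side (90, 432) [0.674 0.355 0.004]
top corners
scene (155, 318) [0.454 0.342 0.083]
scene (478, 205) [0.46  0.102 0.083]
scene (345, 68) [0.681 0.114 0.083]
scene (60, 157) [0.671 0.351 0.083]
side (342, 440) [0.448 0.345 0.083]
side (547, 265) [0.457 0.109 0.083]
side (300, 187) [0.681 0.116 0.083]
side (78, 338) [0.67  0.354 0.083]
base, cap
scene (322, 235) [0.537 0.196 0.04 ]
scene (155, 265) [0.584 0.313 0.025]
side (235, 430) [0.569 0.318 0.025]
side (325, 400) [0.521 0.28  0.045]
timer
scene (356, 425) [0.349 0.248 0.03 ]
side (553, 490) [0.35  0.262 0.03 ]
pads
scene (572, 130) [ 0.585 -0.043  0.026]
scene (635, 180) [ 0.498 -0.052  0.026]
side (520, 200) [ 0.586 -0.039  0.026]
side (618, 220) [ 0.501 -0.054  0.026]
head
side (607, 165) [ 0.558 -0.128  0.026]
plates
side (655, 90) [ 0.598 -0.271  0.027]
side (715, 100) [ 0.541 -0.282  0.027]
handle end
side (705, 62) [ 0.586 -0.341  0.03 ]
```

View pics/wrist0.png

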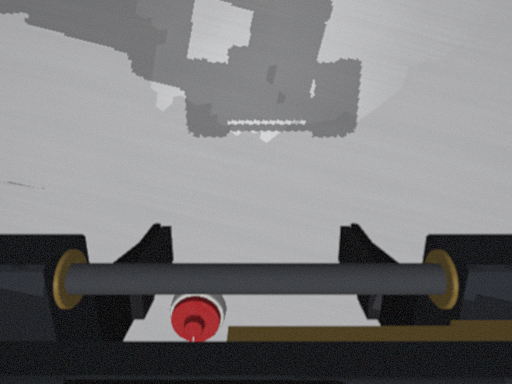

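The plates' middle is at (0.570, -0.277) and the jaw point at (0.543, -0.047). That is 0.232 m apart against 0.235 m given, at a yaw of about 97°. The shelf measures 0.24 x 0.22 m as expected, with its front edge at y≈0.108 and its inward direction at about 92°. The wrist picture shows only the arm's shadow and a second red timer at (196,318). I'll look at the bottle from above first, then go to the reacher.

```bash
python3 -m inch '[[42,65,4,81,8.7],[42,65,4,81,8.7],[42,65,4,81,8.7],[42,65,4,81,8.7],[42,65,4,81,8.7],[42,65,4,81,8.7],[42,65,4,81,8.7],[42,65,4,81,8.7],[42,65,4,81,8.7],[42,65,4,81,8.7]]'
```

```text
time_s: 0.98
position: [0.3718, -0.2564, 0.2442]
tcp_rot: [[0.08, 0.997, 0.0], [0.997, -0.08, 0.0], [0.0, 0.0, -1.0]]
force: [0.9, 0.5, 0.2]
opening: 0.997
grasp_force: 0.0
```

```bash
python3 -m inch '[[19,30,2,9,8.7],[19,30,2,9,8.7],[19,30,2,9,8.7],[19,30,2,9,8.7],[19,30,2,9,8.7],[19,30,2,9,8.7],[19,30,2,9,8.7],[19,30,2,9,8.7],[19,30,2,9,8.7],[19,30,2,9,8.7]]'
python3 - <<'E'
from h import *
import pickle
s=readout.read_state();print(s['position'],np.round(s['tcp_rot'],3))
c=cam('wrist');pickle.dump(c,open('w1.pkl','wb'));cv2.imwrite('pics/w1.png',c['image']);print(c['xyz'])
E
```

```text
time_s: 1.82
position: [0.5636, 0.0458, 0.2641]
tcp_rot: [[-0.076, 0.997, 0.003], [0.997, 0.076, 0.002], [0.001, 0.003, -1.0]]
force: [-0.4, -0.4, 0.4]
opening: 0.998
grasp_force: 0.0
[0.56358394 0.04576691 0.2641256 ] [[-0.076  0.997  0.003]
 [ 0.997  0.076  0.002]
 [ 0.001  0.003 -1.   ]]
[0.55598772 0.12119918 0.42619627]
```

View pics/w1.png

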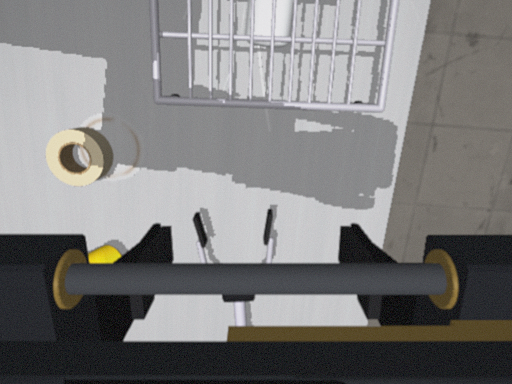

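The wrist picture shows the bottle's base end at about (272,38), with sides at u≈252 and 293, through the shelf wires. The jaw pads are at (200,230) and (268,227), with the head at (238,296).

```bash
python3 - <<'E'
from h import *
import pickle
c=pickle.load(open('w1.pkl','rb'))
P=lambda u,v,z:np.round(plane(c,u,v,z),3)
print('base mid',P(272,38,.025),P(272,38,.04),'sides',P(252,30,.025),P(293,30,.025),'top of img',P(254,3,.025),P(294,3,.025))
print('front edge',P(157,100,.083),P(383,107,.083))
print('pads',P(200,230,.026),P(268,227,.026),'head front',P(238,296,.03))
im=c['image'].astype(int)
for v in(4,12,20,28,34,40,44):print(v,im[v,244:302:2].min(1))
E
```

```text
base mid [0.571 0.179 0.025] [0.57  0.177 0.04 ] sides [0.548 0.186 0.025] [0.593 0.189 0.025] top of img [0.548 0.212 0.025] [0.591 0.215 0.025]
front edge [0.461 0.106 0.083] [0.683 0.117 0.083]
pads [ 0.499 -0.052  0.026] [ 0.585 -0.042  0.026] head front [ 0.553 -0.142  0.03 ]
4 [201 191 157 173 201 190 219 225 228 227 228 228 229 229 185 212 209 230
 229 228 226 220 209 190 152 194 182 146 171]
12 [205 171 161 188 210 182 225 227 229 229 228 228 230 230 197 200 226 229
 227 227 223 217 201 174 143 196 188 200 197]
20 [194 162 174 171 223 183 225 228 230 232 226 229 229 220 203 192 226 231
 229 226 221 214 191 156 134 215 169 198 181]
28 [187 160 185 171 216 196 228 230 229 229 229 230 229 222 199 196 230 230
 228 224 218 202 176 136 154 206 193 199 197]
34 [174 164 183 179 208 211 220 225 223 227 229 231 230 222 205 199 231 231
 228 224 216 193 161 129 193 190 191 201 182]
40 [157 155 142 175 191 154 150 153 158 155 160 167 162 168 218 153 176 179
 178 182 185 187 190 184 202 189 197 198 202]
44 [195 197 201 197 185 122 126 138 144 155 166 179 184 173 224 172 189 190
 190 181 165 135 129 127 203 190 198 201 146]
```

```bash
python3 -m inch '[[0.5,-32.5,-12,2.3,8.7],[0.5,-32.5,-12,2.3,8.7],[0.5,-32.5,-12,2.3,8.7],[0.5,-32.5,-12,2.3,8.7],[0.5,-32.5,-12,2.3,8.7],[0.5,-32.5,-12,2.3,8.7],[0.5,-32.5,-12,2.3,8.7],[0.5,-32.5,-12,2.3,8.7],[0.5,-32.5,-12,2.3,8.7],[0.5,-32.5,-12,2.3,8.7]]'
python3 - <<'E'
from h import *
import pickle
s=readout.read_state();print(s['position'])
c=cam('wrist');pickle.dump(c,open('w2.pkl','wb'));cv2.imwrite('pics/w2.png',c['image']);print(c['xyz'])
E
```

```text
time_s: 2.7
position: [0.5639, -0.2878, 0.1421]
tcp_rot: [[-0.105, 0.994, -0.003], [0.994, 0.105, 0.001], [0.001, -0.003, -1.0]]
force: [-0.6, 0.8, -0.2]
opening: 1.001
grasp_force: 0.0
[ 0.56388545 -0.28783988  0.14210896]
[ 0.55497172 -0.21244472  0.30414122]
```

View pics/w2.png

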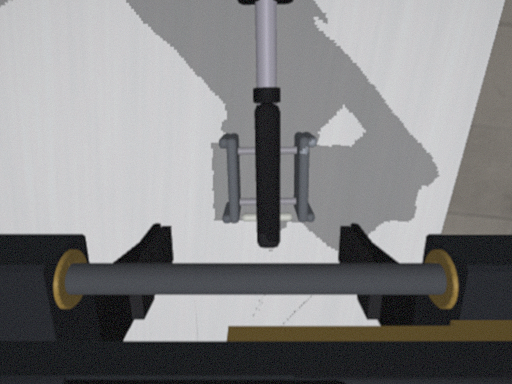

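The handle runs from (267,105) to (268,240). The squeeze plates run from (232,137) to (232,217) and from (304,140) to (307,217), inside the open fingers.

```bash
python3 - <<'E'
from h import *
import pickle
c=pickle.load(open('w2.pkl','rb'));P=lambda u,v,z:plane(c,u,v,z)
q=[P(u,v,.047) for u,v in((231,138),(231,216),(304,140),(308,216))];print(np.round(q,4),np.mean(q,0))
a,b=P(267,105,.045),P(268,240,.045);d=a-b;print(np.degrees(np.arctan2(d[1],d[0])),np.linalg.norm(d))
s=readout.read_state();p=s['position'];R=s['tcp_rot'];print(p,np.degrees(np.arctan2(R[1,0],R[0,0])),np.mean(q,0)-p)
E
```

```text
[[ 0.5392 -0.2479  0.047 ]
 [ 0.5445 -0.3106  0.047 ]
 [ 0.5944 -0.2436  0.047 ]
 [ 0.6064 -0.304   0.047 ]] [ 0.57114422 -0.27653605  0.047     ]
96.95030292001756 0.10908129526115605
[ 0.56423314 -0.28519547  0.14295325] 96.11646575673052 [ 0.00691108  0.00865942 -0.09595325]
```

```bash
python3 -m inch '[[0.5,0.7,0,0.5,8.7],[0.5,0.7,-3,0.5,8.7],[0.5,0.7,-6,0.5,8.7],[0.5,0.7,-8,0.5,8.7],[0.5,0.7,-8,0.5,8.7],[0.5,0.7,-8,0.5,8.7]]'
```

```text
time_s: 3.25
position: [0.5711, -0.2737, 0.0641]
tcp_rot: [[-0.122, 0.992, -0.002], [0.992, 0.122, 0.002], [0.002, -0.001, -1.0]]
force: [0.4, -0.3, 0.3]
opening: 0.999
grasp_force: 0.0
```

```bash
python3 -m inch '[[0,-0.3,-2,0,8.7],[0,-0.3,-4,0,8.7],[0,-0.3,-5.3,0,8.7],[0,-0.3,-5.3,0,8.7],[0,-0.3,-5.3,0,7.5],[0,-0.3,-5.3,0,7.0],[0,-0.3,-5.3,0,6.7],[0,-0.3,-5.3,0,6.6]]'
```

```text
time_s: 3.92
position: [0.572, -0.2798, 0.0124]
tcp_rot: [[-0.12, 0.993, 0.002], [0.993, 0.12, -0.001], [-0.002, 0.002, -1.0]]
force: [-0.3, 0.7, -0.1]
opening: 0.802
grasp_force: 0.0
```

```bash
for w in 1; do python3 -m inch '[[0,0.1,0,0,6.6],[0,0.1,0,0,6.6],[0,0.1,0,0,6.5]]'; python3 -m inch '[[0,0,0,0,6.4],[0,0,0,0,6.4],[0,0,0,0,6.4]]'; python3 -m inch '[[0,0,0,0,6.35],[0,0,0,0,6.35],[0,0,0,0,6.35]]'; done
```

```text
time_s: 4.17
position: [0.5715, -0.2784, 0.0114]
tcp_rot: [[-0.12, 0.993, 0.001], [0.993, 0.12, -0.0], [-0.0, 0.001, -1.0]]
force: [0.9, -0.8, -0.8]
opening: 0.755
grasp_force: 0.3
time_s: 4.42
position: [0.5716, -0.2785, 0.0112]
tcp_rot: [[-0.12, 0.993, 0.001], [0.993, 0.12, -0.0], [-0.0, 0.001, -1.0]]
force: [1.7, -0.6, 1.6]
opening: 0.737
grasp_force: 0.4
time_s: 4.67
position: [0.5716, -0.2785, 0.0112]
tcp_rot: [[-0.119, 0.993, 0.001], [0.993, 0.119, -0.0], [-0.0, 0.001, -1.0]]
force: [0.9, 0.1, 1.5]
opening: 0.734
grasp_force: 8.0
```

```bash
python3 -m inch '[[0,0.3,0,-1,6.35],[0,1,0,-2.5,6.35],[0,2,0,-4,6.35],[0,3.5,0,-5.5,6.35],[0,5,0,-6.5,6.35],[0,6.5,0,-6.9,6.35],[0,8,0,-6.9,6.35],[0,9,0,-6.9,6.35],[0,9.5,0,-6.9,6.35],[0,9.5,0,-6.9,6.35]]'
python3 - <<'E'
from h import *
import pickle
c=cam('wrist');pickle.dump(c,open('w3.pkl','wb'));cv2.imwrite('pics/w3.png',c['image'])
E
```

```text
time_s: 5.5
position: [0.5709, -0.1815, 0.0111]
tcp_rot: [[-0.001, 1.0, -0.001], [1.0, 0.001, 0.001], [0.001, -0.001, -1.0]]
force: [-0.4, 1.7, 2.7]
opening: 0.73
grasp_force: 8.0
```

View pics/w3.png

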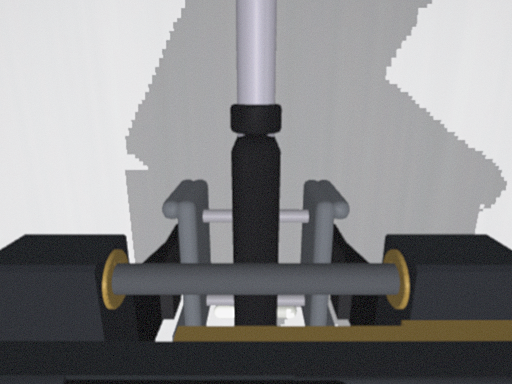

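The wrist picture shows the handle and tube straight and centred at u≈256 between the gripped plates. Advancing under the shelf.

```bash
python3 -m inch '[[0,0.7,0,0,6.35],[0,2,0,0,6.35],[0,4,0,0,6.35],[0,6,0,0,6.35],[0,8,0,0,6.35],[0,10,0,0,6.35],[0,12,0,0,6.35],[0,13,0,0,6.35],[0,13.5,0,0,6.35],[0,13.5,0,0,6.35]]'
python3 -m inch '[[0,0.7,0,0,6.35],[0,1.4,0,0,6.35],[0,2.1,0,0,6.35],[0,2.7,0,0,6.35],[0,2.7,0,0,6.35],[0,2.7,0,0,6.35]]'
python3 - <<'E'
from h import *
a=cam('side')['image'][130:280,110:310];b=cam('scene')['image'][140:260,120:320]
A=cv2.resize(a,(533,400),interpolation=cv2.INTER_CUBIC);B=cv2.resize(b,(533,320)[:2],interpolation=cv2.INTER_CUBIC)
A=cv2.resize(a,(400,300),interpolation=cv2.INTER_CUBIC);B=cv2.resize(b,(800,480),interpolation=cv2.INTER_CUBIC)
cv2.imwrite('pics/s4.png',cv2.resize(a[20:,:],(800,520),interpolation=cv2.INTER_CUBIC)); cv2.imwrite('pics/b4.png',B)
E
```

```text
time_s: 6.38
position: [0.571, -0.0469, 0.0111]
tcp_rot: [[-0.0, 1.0, -0.001], [1.0, 0.0, 0.001], [0.001, -0.001, -1.0]]
force: [0.2, 1.9, 3.5]
opening: 0.732
grasp_force: 8.0
time_s: 6.88
position: [0.5712, -0.0204, 0.0111]
tcp_rot: [[0.001, 1.0, -0.0], [1.0, -0.001, 0.001], [0.001, -0.0, -1.0]]
force: [-0.1, 1.7, 3.1]
opening: 0.734
grasp_force: 8.0
```

View pics/s4.png

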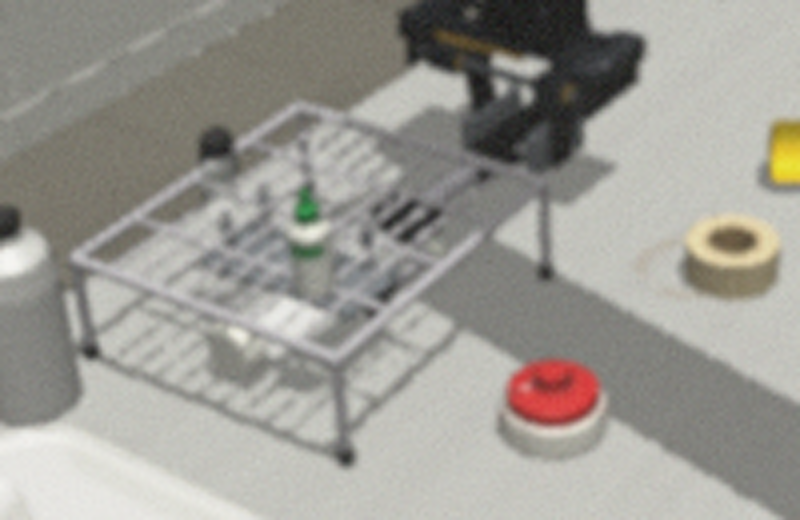

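The reacher's head is at (415,215), inside the shelf front, with its jaws towards the bottle. The force is unchanged, so nothing has been hit. Squeezing slowly.

```bash
python3 -m inch '[[0,0,0,0,6.2],[0,0,0,0,6.0],[0,0,0,0,5.8],[0,0,0,0,5.6],[0,0,0,0,5.4],[0,0,0,0,5.2],[0,0,0,0,5.0],[0,0,0,0,4.9],[0,0,0,0,4.8],[0,0,0,0,4.8]]'
python3 -m inch '[[0,0,0,0,4.7],[0,0,0,0,4.7],[0,0,0,0,4.6],[0,0,0,0,4.6],[0,0,0,0,4.6],[0,0,0,0,4.6]]'
```

```text
time_s: 7.82
position: [0.5705, -0.0218, 0.011]
tcp_rot: [[-0.002, 1.0, -0.002], [1.0, 0.002, -0.001], [-0.001, -0.002, -1.0]]
force: [-0.9, 0.1, 4.8]
opening: 0.561
grasp_force: 10.8
time_s: 8.32
position: [0.5702, -0.0219, 0.011]
tcp_rot: [[-0.003, 1.0, -0.002], [1.0, 0.003, -0.001], [-0.001, -0.002, -1.0]]
force: [-2.3, 0.3, 5.1]
opening: 0.536
grasp_force: 23.3
```

```bash
python3 -m inch '[[0,0,0,0,4.59],[0,0,0,0,4.59],[0,-0.3,0,0,4.59],[0,-0.6,0,0,4.59],[0,-1,0,0,4.59],[0,-1.5,0,0,4.59],[0,-2,0,0,4.59],[0,-2,0,0,4.59]]'
```

```text
time_s: 8.98
position: [0.5699, -0.0404, 0.011]
tcp_rot: [[0.001, 1.0, -0.003], [1.0, -0.001, 0.002], [0.002, -0.003, -1.0]]
force: [-1.8, 5.1, 6.6]
opening: 0.533
grasp_force: 15.3
```

```bash
python3 -m inch '[[0,0,0,0,4.55],[0,0,0,0,4.55],[0,0,0,0,4.55]]'; python3 - <<'E'
from h import *
import pickle
c=cam('scene');pickle.dump(c,open('sc5.pkl','wb'));c=c['image'];cv2.imwrite('pics/b5.png',np.vstack([cv2.resize(c[140:240,120:300],(540,300),interpolation=cv2.INTER_CUBIC),cv2.resize(cv2.imread('pics/scene0.png')[140:240,120:300],(540,300),interpolation=cv2.INTER_CUBIC)]))
E
```

```text
time_s: 9.23
position: [0.5699, -0.0404, 0.011]
tcp_rot: [[0.0, 1.0, -0.003], [1.0, -0.0, 0.001], [0.001, -0.003, -1.0]]
force: [-2.5, 4.7, 5.8]
opening: 0.525
grasp_force: 19.2
```

View pics/b5.png

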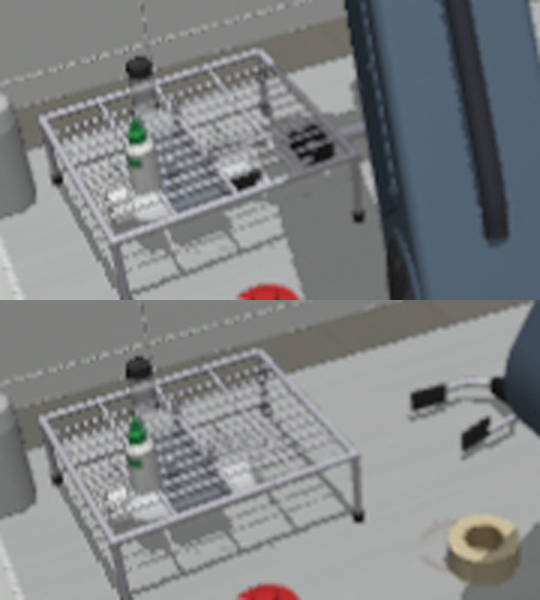

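The top half (now) shows the cap still at (118,197), the same place as before in the lower half at (118,497). So the bottle slipped and the squeeze was too light. I'll open, reinsert 2.3 cm and squeeze harder.

```bash
python3 -m inch '[[0,0,0,0,5.2],[0,0,0,0,5.8],[0,0,0,0,6.35],[0,0,0,0,6.35],[0,0,0,0,6.35],[0,0,0,0,6.35],[0,0.8,0,0,6.35],[0,1.6,0,0,6.35],[0,2.4,0,0,6.35],[0,2.4,0,0,6.35]]'
python3 -m inch '[[0,0,0,0,6.0],[0,0,0,0,5.6],[0,0,0,0,5.2],[0,0,0,0,5.0],[0,0,0,0,4.8],[0,0,0,0,4.7],[0,0,0,0,4.6],[0,0,0,0,4.6],[0,0,0,0,4.55],[0,0,0,0,4.55]]'
python3 -m inch '[[0,0,0,0,4.5],[0,0,0,0,4.5],[0,0,0,0,4.5],[0,0,0,0,4.5],[0,0,0,0,4.5]]'
```

```text
time_s: 10.12
position: [0.5713, -0.0157, 0.011]
tcp_rot: [[-0.0, 1.0, 0.0], [1.0, 0.0, 0.001], [0.001, 0.0, -1.0]]
force: [-0.4, 2.2, 3.8]
opening: 0.733
grasp_force: 8.0
time_s: 10.95
position: [0.5707, -0.0174, 0.011]
tcp_rot: [[-0.001, 1.0, -0.001], [1.0, 0.001, -0.0], [-0.0, -0.001, -1.0]]
force: [-1.1, 1.4, 5.6]
opening: 0.529
grasp_force: 18.6
time_s: 11.37
position: [0.5706, -0.0174, 0.011]
tcp_rot: [[-0.001, 1.0, -0.001], [1.0, 0.001, -0.0], [-0.0, -0.001, -1.0]]
force: [-0.9, 1.6, 5.2]
opening: 0.519
grasp_force: 24.8
```

```bash
python3 -m inch '[[0,0,0,0,4.43],[0,0,0,0,4.43],[0,0,0,0,4.4],[0,0,0,0,4.4],[0,0,0,0,4.4],[0,0,0,0,4.4]]'; python3 -m inch '[[0,-0.2,0,0,4.4],[0,-0.4,0,0,4.4],[0,-0.7,0,0,4.4],[0,-1,0,0,4.4],[0,-1.4,0,0,4.4],[0,-1.8,0,0,4.4],[0,-2.2,0,0,4.4],[0,-2.6,0,0,4.4],[0,-3,0,0,4.4],[0,-3,0,0,4.4]]'
python3 - <<'E'
from h import *
c=cam('scene')['image'];cv2.imwrite('pics/b6.png',cv2.resize(c[140:240,120:300],(540,300),interpolation=cv2.INTER_CUBIC))
p=cv2.imread('pics/scene0.png')
# bottle cap motion: bright low-saturation pixels near the cap, before/after
for im in(p,c):
    r=im[196:222,150:180].min(2);print((r>205).sum(),np.argwhere(r>205).mean(0))
E
```

```text
time_s: 11.87
position: [0.5706, -0.0174, 0.011]
tcp_rot: [[-0.001, 1.0, -0.001], [1.0, 0.001, -0.0], [-0.0, -0.001, -1.0]]
force: [-0.8, 1.3, 4.8]
opening: 0.518
grasp_force: 30.0
time_s: 12.7
position: [0.5703, -0.0454, 0.011]
tcp_rot: [[0.002, 1.0, -0.002], [1.0, -0.002, 0.003], [0.003, -0.002, -1.0]]
force: [-0.6, 8.2, 6.0]
opening: 0.518
grasp_force: 30.0
19 [ 8.94736842 12.73684211]
1 [10. 21.]
```

```bash
python3 -m inch '[[0,-0.4,0,0,4.4],[0,-0.9,0,0,4.4],[0,-1.5,0,0,4.4],[0,-2.2,0,0,4.4],[0,-3,0,0,4.4],[0,-3.8,0,0,4.4],[0,-4.6,0,0,4.4],[0,-5.4,0,0,4.4],[0,-6.2,0,0,4.4],[0,-7,0,0,4.4]]'
python3 -m inch '[[0,-0.8,0,0,4.4],[0,-1.6,0,0,4.4],[0,-2.4,0,0,4.4],[0,-3.2,0,0,4.4],[0,-4,0,0,4.4],[0,-4.8,0,0,4.4],[0,-5.6,0,0,4.4],[0,-6.3,0,0,4.4],[0,-6.8,0,0,4.4],[0,-7,0,0,4.4]]'
python3 - <<'E'
from h import *
import pickle
# white-bottle position: bright neutral blobs differing from first pictures, on z=.045 plane
for n in('scene','side'):
    c=cam(n);im=c['image'];p=cv2.imread(f'pics/{n}0.png');pickle.dump(c,open(n+'7.pkl','wb'))
    m=((im.min(2)>195)&(np.abs(im.astype(int)-p).max(2)>25)).astype(np.uint8);m[:120]=0
    k,l,st,ce=cv2.connectedComponentsWithStats(m)
    for i in range(1,k):
        if st[i,4]>15:print(n,st[i],np.round(plane(c,*ce[i],.04),3))
E
```

```text
time_s: 13.58
position: [0.571, -0.1171, 0.011]
tcp_rot: [[0.001, 1.0, -0.001], [1.0, -0.001, 0.001], [0.001, -0.001, -1.0]]
force: [0.4, 4.9, 5.0]
opening: 0.516
grasp_force: 30.0
time_s: 14.42
position: [0.571, -0.1881, 0.011]
tcp_rot: [[0.002, 1.0, -0.0], [1.0, -0.002, 0.0], [0.0, -0.0, -1.0]]
force: [-0.6, 3.5, 5.0]
opening: 0.521
grasp_force: 30.0
scene [233 178  17   9  61] [0.556 0.052 0.04 ]
scene [218 184  12   6  23] [0.559 0.111 0.04 ]
scene [219 188  14   5  32] [0.538 0.112 0.04 ]
side [216 192  15  10  85] [0.557 0.09  0.04 ]
side [206 201  14   6  39] [0.56  0.135 0.04 ]
```

The bottle follows: white parts now lie at y≈0.05–0.14. I'll pull on.

```bash
python3 -m inch '[[0,-0.8,0,0,4.4],[0,-2,0,0,4.4],[0,-3.4,0,0,4.4],[0,-4.8,0,0,4.4],[0,-6.2,0,0,4.4],[0,-7.6,0,0,4.4],[0,-9,0,0,4.4],[0,-10.2,0,0,4.4],[0,-11,0,0,4.4],[0,-11,0,0,4.4]]'
cat > chk.py <<'E'
from h import *
for n in('scene','side'):
    c=cam(n);im=c['image'];p=cv2.imread(f'pics/{n}0.png')
    m=((im.min(2)>185)&(np.abs(im.astype(int)-p).max(2)>20)).astype(np.uint8);m[:120]=0
    k,l,st,ce=cv2.connectedComponentsWithStats(m)
    for i in range(1,k):
        if st[i,4]>12:
            ys,xs=np.where(l==i);w=np.array([plane(c,x,y,.03) for x,y in zip(xs,ys)]);print(n,st[i],'xy',np.round(w[:,:2].min(0),3),np.round(w[:,:2].max(0),3))
    # timer and shelf items: change inside their boxes
    for nm,(u0,v0,u1,v1) in (dict(timer=(196,233,222,258),dropper=(160,178,174,206)) if n=='scene' else dict(timer=(234,238,263,264),dropper=(181,196,194,226))).items():
        print(n,nm,np.abs(im.astype(int)-p)[v0:v1,u0:u1].mean().round(1))
E
python3 chk.py
```

```text
time_s: 15.35
position: [0.5711, -0.2998, 0.0111]
tcp_rot: [[0.001, 1.0, 0.0], [1.0, -0.001, -0.002], [-0.002, 0.0, -1.0]]
force: [-1.5, -2.8, 3.6]
opening: 0.522
grasp_force: 30.0
scene [242 174  12  10  71] xy [0.546 0.001] [0.601 0.034]
scene timer 3.0
scene dropper 7.6
side [228 173  25  19 214] xy [ 0.542 -0.09 ] [0.596 0.029]
side timer 8.9
side dropper 9.6
```

```bash
python3 -m inch '[[0,0,0,0,4.6],[0,0,0,0,4.9],[0,0,0,0,5.3],[0,0,0,0,5.7],[0,0,0,0,6.1],[0,0,0,0,6.5],[0,0,0,0,6.9],[0,0,0,0,8.7],[0,0,0,0,8.7],[0,0,0,0,8.7]]'
python3 -m inch '[[0,0,0,0,8.7],[0,0,0.5,0,8.7],[0,0,1.5,0,8.7],[0,0,3,0,8.7],[0,0,5,0,8.7],[0,0,8,0,8.7],[0,0,11,0,8.7],[0,0,14,0,8.7],[0,0,17,0,8.7],[0,0,17,0,8.7]]'
python3 - <<'E'
exec(open('chk.py').read())
c=cam('wrist');im=c['image']
m=(im.max(2)<60).astype(np.uint8)
k,l,st,ce=cv2.connectedComponentsWithStats(m)
for i in range(1,k):
    if st[i,4]>40:print(st[i],np.round(plane(c,*ce[i],.03),3))
E
```

```text
time_s: 16.28
position: [0.5706, -0.2965, 0.0104]
tcp_rot: [[0.0, 1.0, -0.002], [1.0, -0.0, 0.002], [0.002, -0.002, -1.0]]
force: [-0.1, 0.5, 0.1]
opening: 0.929
grasp_force: 0.0
time_s: 17.12
position: [0.5748, -0.2999, 0.1893]
tcp_rot: [[0.0, 1.0, 0.011], [1.0, -0.0, -0.009], [-0.009, 0.011, -1.0]]
force: [0.8, -0.3, 1.5]
opening: 0.997
grasp_force: 0.0
scene [242 174   5   9  29] xy [0.561 0.015] [0.601 0.036]
scene [249 176   3   8  16] xy [0.546 0.004] [0.581 0.022]
scene timer 3.1
scene dropper 7.5
side [228 173  28  19 230] xy [ 0.542 -0.09 ] [0.597 0.03 ]
side timer 8.3
side dropper 9.3
[ 228    0   51   24 1134] [ 0.569 -0.157  0.03 ]
[ 243   96   22  138 2707] [ 0.57  -0.288  0.03 ]
[    0   224   512   160 43457] [ 0.56  -0.467  0.03 ]
```

```bash
python3 -m inch '[[0,4,2,0,8.7],[0,8,3,0,8.7],[0,12,3,0,8.7],[0,15,3,0,8.7],[0,15,3,0,8.7],[0,15,3,0,8.7],[0,15,3,0,8.7]]'
python3 - <<'E'
from h import *
c=cam('wrist');im=c['image'];cv2.imwrite('pics/w8.png',im)
P=lambda u,v,z:np.round(plane(c,u,v,z)[:2],3)
m=(im.max(2)<70).astype(np.uint8);k,l,st,ce=cv2.connectedComponentsWithStats(m)
for i in range(1,k):
    if st[i,4]>60:
        x,y,w,h,a=st[i];print('dark',st[i],P(x,y,.038),P(x+w,y+h,.038))
m=((im.min(2)>215)).astype(np.uint8);k,l,st,ce=cv2.connectedComponentsWithStats(m)
for i in range(1,k):
    if st[i,4]>300:
        x,y,w,h,a=st[i];print('white',st[i],P(x,y,.03),P(x+w,y+h,.03))
for v in (20,60,100,140,180):print(v,im[v,150:370:6].min(1))
E
```

```text
time_s: 17.85
position: [0.5709, -0.1475, 0.21]
tcp_rot: [[-0.0, 1.0, -0.002], [1.0, 0.0, 0.0], [0.0, -0.002, -1.0]]
force: [0.1, -0.4, 0.4]
opening: 1.003
grasp_force: 0.0
dark [203  60  16  45 328] [ 0.52  -0.044] [ 0.534 -0.084]
dark [292  60  16  44 320] [ 0.603 -0.044] [ 0.619 -0.083]
dark [ 235  150   42   36 1264] [ 0.549 -0.127] [ 0.591 -0.165]
dark [    0   224   512   160 46122] [ 0.297 -0.206] [ 0.885 -0.418]
dark [248 292  17  34 510] [ 0.56  -0.288] [ 0.58  -0.333]
white [ 238    0   38  126 4436] [0.553 0.008] [ 0.589 -0.105]
20 [129 131 130 135 131 131 135 133 135 132 131 137 132 141 186 218 226 228
 227 228 227 202 132 196 193 195 192 195 190 192 192 188 193 195 190 197
 190]
60 [133 134 133 133 134 132 134 134 134  59 121 132 129 130 185 220 228 228
 227 228 227 200 130 143 199 181  55 196 195 196 193 196 191 195 197 197
 197]
100 [134 136 132 136 131 135 132 137 136 129 123  34 134 133 175 219 229 229
 229 229 228 198 135 134  25  92 125 137 163 136 131 136 134 135 134 135
 182]
140 [199 193 196 196 190 197 192 198 199 196 195 161 122 132 132 139 138 137
 133 129 131 132 134 117 148 136 132 134 134 135 129 132 135 135 138 132
 132]
180 [197 199 198 198 198 193 195 198 197 196 199 198 198 197 179  27  26  30
  41  24  25  50 132 132 135 136 135 132 134 131 133 133 136 138 134 133
 133]
```

The pads are open, at x = 0.52–0.534 and 0.603–0.619. The bottle lies free between them, from y≈-0.106 to about 0.048, so it is clear of the shelf front at 0.108.

```bash
python3 -m inch '[[0,0,2,0,8.7],[0,0,2,0,8.7],[0,0,2,0,8.7],[0,0,2,0,8.7]]'; python3 -c "
from rig import bot;print(bot.hand_in())"
```

```text
time_s: 18.23
position: [0.571, -0.1483, 0.2304]
tcp_rot: [[0.002, 1.0, -0.0], [1.0, -0.002, 0.0], [0.0, -0.0, -1.0]]
force: [-0.2, 0.3, 0.1]
opening: 0.996
grasp_force: 0.0
the job is handed in; nothing more can be done
None
```

I handed the job in at 18.2 s: the bottle lies free on the table between the open jaws, fully out from under the shelf, and the reacher lies on the table; the first pull slipped, so I re-gripped at 30 N on the plates, about 12 N per jaw.

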